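Line up the pressure pots on the feed rail by size

ROBOT

A 6-joint arm with a two-finger parallel gripper is mounted at the origin on the work surface. World frame = base frame: x ahead of the robot, y to its left, z up, the work surface at z = 0. Lengths are in m, angles in rad, forces in N, time in s.
With the tool pointing down it reaches from about 0.375 to 0.975 m from the base axis. Payload 3.8 kg.
Tool frame: the origin (TCP) lies at the very end of the fingers, on their centre line; the grasp point (between the pads) lies 19 mm behind it (robot.hold_point_z is the distance from the TCP to the grasp point, in m); z points along the fingers, y is the direction in which the jaws open and shut (so a half turn about z gives the same grasp; the last joint's range is limited). The gripper opens to 88 mm and grips with 3 to 60 N. Pads are 18 mm wide; open, the fingers measure 123 mm over their backs; the gripper's body (75 mm by 187 mm) begins 45 mm behind the grasp point.
Start: joints at [-1.346, 0.264, 1.604, -0, 1.274, -0.037], TCP at [0.175, -0.652, 0.239] pointing down, gripper open.
Joint ranges: [-2.63, 2.63], [-0.94, 2.18], [0.31, 2.57], [-1.31, 4.45], [0, 2.66], [-2.55, 2.55]. Speed limits (rad/s): [2.57, 2.57, 3.14, 3.14, 3.14, 3.14].

INTERFACE

Orientations are given as a unit quaternion [x, y, z, w].
In Python, from station import robot gives the robot as it stands. Calls block until the motion is done:
- robot.move_to(position, orientation): joint-space move of the TCP to a pose.
- robot.move_linear(position, ori=None, speed=0.15): straight line of the TCP; ori=None keeps the orientation; speed is the mean speed in m/s.
- robot.move_j(angles): joint-space move.
- robot.gripper_open() and robot.clamp(newtons=None): open the fingers fully, or close them until they stop; newtons is the grip in N (None keeps the last).
- robot.pause(seconds).
- robot.solve_ik(position, orientation): joint angles nearest the present ones, or None.
- robot.capture(name): name is "scene" or "top" or "wrist"; returns a dict with "image" (400x640x3 uint8, red, green, blue), "mtx" (3x3 intrinsics, pixels), "rvec" (rotation vector, rad) and "tvec" (3), from world to camera coordinates, as OpenCV has them. Camera axes: x right, y down, z forward; pixel columns grow to the right and rows downward; lengths in m; the calibration is good to about 2 mm. A picture is of the moment at which its call begins. There is no depth.
A pose or a line that the arm cannot do raises robot.PlanningError and nothing moves.
- robot.finish_job(): hands the job in, once; it reports no verdict.
Readings, each from a call of its own:
- robot.current_time_s(): time.
- robot.current_qpos(): joint angles.
- robot.current_qd(): joint speeds.
- robot.current_joint_torque(): joint torques, N m.
- robot.current_ee_pos(): TCP position.
- robot.current_tool_rot(): TCP orientation.
- robot.current_wrist_force(): force on the tool from outside, world axes, zero at the start.
- robot.current_wrist_torque(): the same for the moment, N m.
- robot.current_finger_gap(): opening from 0.0 (shut) to 1.0 (fully open).
Only numpy, scipy, OpenCV 4.12 (cv2) and the standard library are available. Lean on these libraries where they do the work, as an engineer would, in place of code of your own. Each camera call takes 0.05 s, during which the arm holds its last target.

TASK

Get the feed rail of the coating line ready: stand the four stainless pots on the rail's four round rubber pads, one pot to a pad, upright and centred, in order of size. The largest goes on the pad next to the brass feed valve, then each smaller one in turn, so that the smallest ends up at the plugged end; the valve may be at either end, and no pot may be tipped over on the way.

Things in the scene. Friction and masses are not known exactly. Their poses are not given: they have to be found in the camera images.
- pot_largest_mid (a point): the largest of the four stainless pots: upright round pot with a black rubber foot, two small lugs and a domed shoulder, 83 mm in diameter, 126 mm tall overall, stands on the table at the start. The top 36 mm is a black round screw cap, 28 mm in diameter, the place to grip it (from above). This point is on its axis, half-way up (63 mm above its underside); z points up along the axis
- pot_large_mid (a point): the second largest of the four stainless pots: upright round pot with a black rubber foot, two small lugs and a domed shoulder, 72 mm in diameter, 112 mm tall overall, stands on the table at the start. The top 36 mm is a black round screw cap, 28 mm in diameter, the place to grip it (from above). This point is on its axis, half-way up (56 mm above its underside); z points up along the axis
- pot_medium_mid (a point): the second smallest of the four stainless pots: upright round pot with a black rubber foot, two small lugs and a domed shoulder, 61 mm in diameter, 98 mm tall overall, stands on the table at the start. The top 36 mm is a black round screw cap, 28 mm in diameter, the place to grip it (from above). This point is on its axis, half-way up (49 mm above its underside); z points up along the axis
- pot_small_mid (a point): the smallest of the four stainless pots: upright round pot with a black rubber foot, two small lugs and a domed shoulder, 50 mm in diameter, 84 mm tall overall, stands on the table at the start. The top 36 mm is a black round screw cap, 28 mm in diameter, the place to grip it (from above). This point is on its axis, half-way up (42 mm above its underside); z points up along the axis
- pad1: pad 1 of 4 along the rail: fixed round black rubber pad, 92 mm in diameter, flat, on top of the aluminium rail; origin at the centre of its top face, 34 mm above the table; pads are 105 mm apart in the order 1, 2, 3, 4 along the rail, y runs along the rail from pad 1 towards pad 4
- pad2: pad 2 of 4 along the rail: fixed round black rubber pad, 92 mm in diameter, flat, on top of the aluminium rail; origin at the centre of its top face, 34 mm above the table; pads are 105 mm apart in the order 1, 2, 3, 4 along the rail, y runs along the rail from pad 1 towards pad 4
- pad3: pad 3 of 4 along the rail: fixed round black rubber pad, 92 mm in diameter, flat, on top of the aluminium rail; origin at the centre of its top face, 34 mm above the table; pads are 105 mm apart in the order 1, 2, 3, 4 along the rail, y runs along the rail from pad 1 towards pad 4
- pad4: pad 4 of 4 along the rail: fixed round black rubber pad, 92 mm in diameter, flat, on top of the aluminium rail; origin at the centre of its top face, 34 mm above the table; pads are 105 mm apart in the order 1, 2, 3, 4 along the rail, y runs along the rail from pad 1 towards pad 4
- valve: brass feed valve with a flat black lever, fixed on one end of the rail, beside either pad 1 or pad 4 (80 mm from that pad's centre, centre to centre); 42 x 30 mm block, its top (the lever) 44 mm above its origin, which is the centre of its underside, on the rail's top 30 mm above the table; the lever points away from the robot. The rail's other end carries a small steel plug
Mind the look-alikes: they are no part of the job. What is shaped like the part that bears pot_small_mid but blue is not meant.

How it is judged:
At the end, for the whole second after the job is handed in: Every pot stands upright (within 0.08 rad), at rest and released, on its own pad: centred within 14 mm and resting on it (height within 4 mm), largest on the pad next to the valve, then second largest, second smallest and smallest in order along the rail (((horizontal distance between valve and pad1 below 0.12 m and horizontal distance between pot_largest_mid and pad1 below 0.014 m and z of pot_largest_mid in the frame of pad1 between 0.059 and 0.067 m and horizontal distance between pot_large_mid and pad2 below 0.014 m and z of pot_large_mid in the frame of pad2 between 0.052 and 0.06 m and horizontal distance between pot_medium_mid and pad3 below 0.014 m and z of pot_medium_mid in the frame of pad3 between 0.045 and 0.053 m and horizontal distance between pot_small_mid and pad4 below 0.014 m and z of pot_small_mid in the frame of pad4 between 0.038 and 0.046 m) or (horizontal distance between valve and pad4 below 0.12 m and horizontal distance between pot_largest_mid and pad4 below 0.014 m and z of pot_largest_mid in the frame of pad4 between 0.059 and 0.067 m and horizontal distance between pot_large_mid and pad3 below 0.014 m and z of pot_large_mid in the frame of pad3 between 0.052 and 0.06 m and horizontal distance between pot_medium_mid and pad2 below 0.014 m and z of pot_medium_mid in the frame of pad2 between 0.045 and 0.053 m and horizontal distance between pot_small_mid and pad1 below 0.014 m and z of pot_small_mid in the frame of pad1 between 0.038 and 0.046 m)) and angle between each of pot_largest_mid, pot_large_mid, pot_medium_mid, pot_small_mid's own z axis and vertical below 0.08 rad and linear speed of each of pot_largest, pot_large, pot_medium, pot_small below 0.01 m/s); the robot touches nothing.
It fails at once if a pot is tipped over (more than 0.6 rad) (angle between any of pot_largest_mid, pot_large_mid, pot_medium_mid, pot_small_mid's own z axis and vertical above 0.6 rad).
It also fails if it takes over 115 s, if anything falls off the work surface, if the arm or the gripper's body presses on something with over 40 N, if the wrist force passes 120 N, or if a joint passes its speed limit or range.

## Working session

There is one attempt and no reset: what is moved stays moved. The work goes in short steps, each a Python script; the robot and the scene stay as the last script left them, time stands still between calls to the robot, and variables do not carry over. Pictures are saved under pics/ and viewed, and the job is handed in when it is done.

```bash
ls; mkdir -p pics; python3 - <<'E'
from station import robot
import cv2
for n in ("scene","top","wrist"):
    c=robot.capture(n); cv2.imwrite(f"pics/{n}0.png",c["image"][:,:,::-1])
    R=cv2.Rodrigues(c["rvec"])[0]; print(n,c["mtx"].tolist(),(-R.T@c["tvec"].ravel()).round(3),R[2].round(2))
print(robot.current_time_s(),robot.current_tool_rot(),robot.current_finger_gap())
E
```

```text
pics
scene [[515.9267948521176, 0.0, 304.2902480544044], [0.0, 515.9267948521176, 201.38369706669718], [0.0, 0.0, 1.0]] [1.33  0.373 0.913] [-0.67 -0.33 -0.67]
top [[388.6988152238983, 0.0, 325.9686011552174], [0.0, 388.6988152238983, 203.59620629992142], [0.0, 0.0, 1.0]] [ 0.367 -0.005  0.935] [ 0.17 -0.01 -0.99]
wrist [[356.3051440425627, 0.0, 325.2215653910498], [0.0, 356.3051440425627, 204.25417808543668], [0.0, 0.0, 1.0]] [ 0.245 -0.632  0.384] [-0.27 -0.07 -0.96]
0.15 [ 9.91443939e-01  1.30530437e-01 -6.42610476e-05 -8.46657818e-04] 0.9993588641776909
```

View pics/scene0.png

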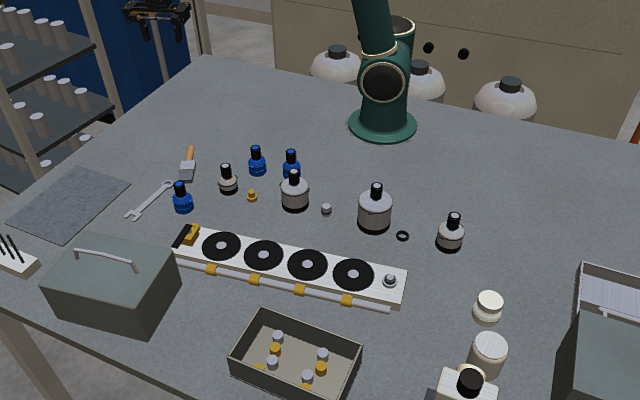

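View pics/top0.png

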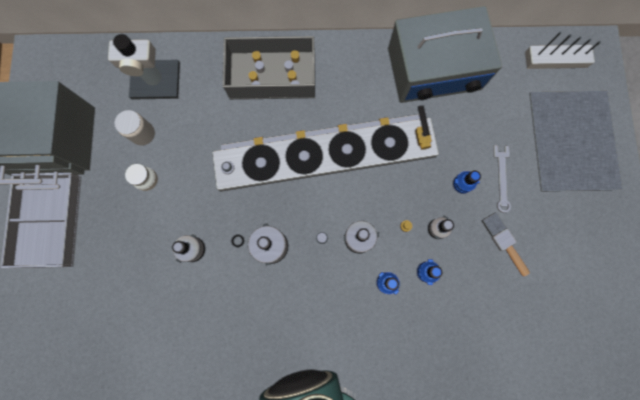

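View pics/wrist0.png

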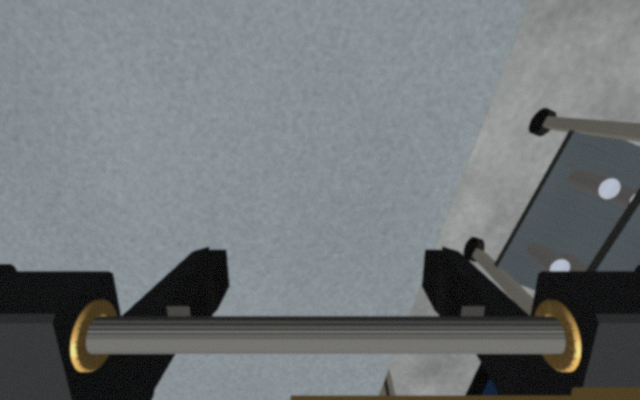

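The scene view shows the rail with the brass valve at its left end, scene (187,236) / top (424,138), and the plug at the other end, scene (390,281) / top (227,167).

There are four steel pots, at scene (228,178), (294,190), (375,205), (450,232), or top (442,227), (361,237), (265,244), (185,249). The three blue pots at top (388,283), (430,271), (466,181) are the look-alikes. Next I'll enlarge crops to confirm.

```bash
python3 - <<'E'
import cv2,numpy as np
s=cv2.imread("pics/scene0.png");t=cv2.imread("pics/top0.png")
a=cv2.resize(s[140:310,160:480],None,fx=2.5,fy=2.5,interpolation=cv2.INTER_CUBIC)
b=cv2.resize(t[100:300,160:480],None,fx=2.5,fy=2.5,interpolation=cv2.INTER_CUBIC)
cv2.imwrite("pics/cs.png",a);cv2.imwrite("pics/ct.png",b)
E
```

```text
(no output)
```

View pics/cs.png

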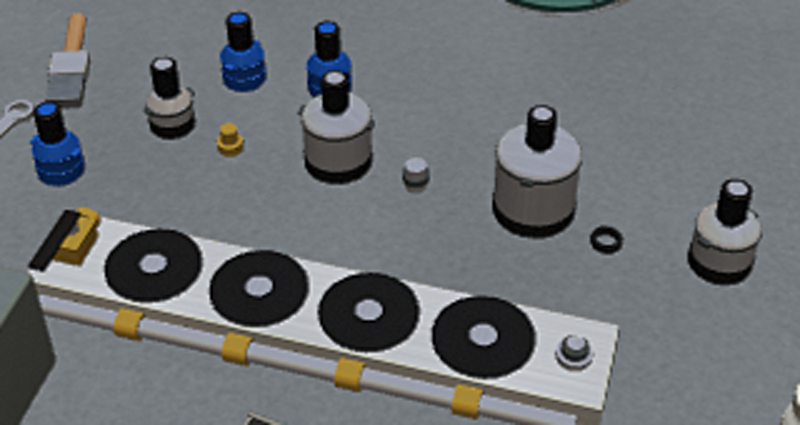

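View pics/ct.png

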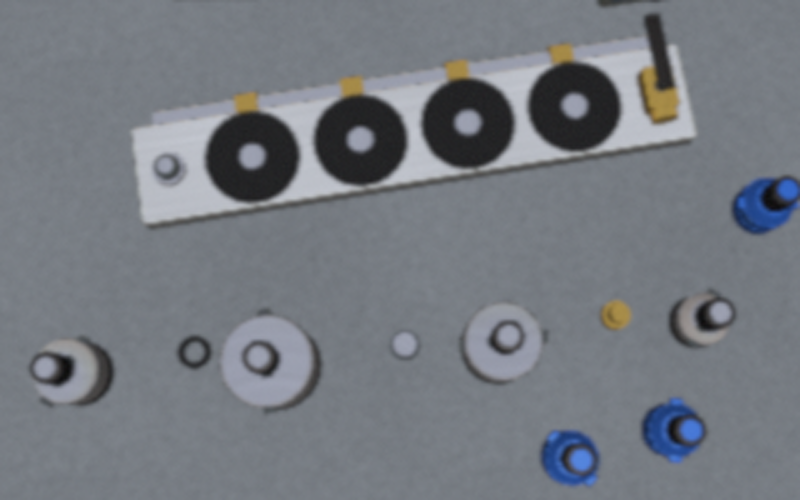

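The crops confirm it. Left to right in the top crop are medium (45,368), largest (260,357), large (509,336) and small (719,313). All have stainless bodies, and the blue ones stay out of it. Light discs mark the cap tops and the pad centres, so I'll triangulate those.

```bash
cat > h.py <<'E'
import cv2,numpy as np
from station import robot
def P(c): return c["mtx"]@np.c_[cv2.Rodrigues(c["rvec"])[0],np.ravel(c["tvec"])]
def proj(c,X): 
    u=P(c)@np.r_[X,1]; return u[:2]/u[2]
def ray(c,uv,z):
    R=cv2.Rodrigues(c["rvec"])[0]; o=-R.T@np.ravel(c["tvec"]); d=R.T@np.linalg.solve(c["mtx"],np.r_[uv,1.])
    return o+d*(z-o[2])/d[2]
def tri(c1,u1,c2,u2):
    X=cv2.triangulatePoints(P(c1),P(c2),np.array(u1,float).reshape(2,1),np.array(u2,float).reshape(2,1)).ravel(); X=X[:3]/X[3]
    e=max(np.linalg.norm(proj(c1,X)-u1),np.linalg.norm(proj(c2,X)-u2)); return X,e
def blob(img,seed,S=8,r=14,dark=False):
    """centroid of bright disc on black (or dark disc) round seed, 8x upsampled, Otsu in ROI"""
    x0,y0=int(seed[0])-r,int(seed[1])-r
    g=cv2.cvtColor(img,cv2.COLOR_RGB2GRAY)[y0:y0+2*r+1,x0:x0+2*r+1]
    g=cv2.resize(g,None,fx=S,fy=S,interpolation=cv2.INTER_CUBIC)
    t,m=cv2.threshold(g,0,255,cv2.THRESH_OTSU)
    n,l,st,ce=cv2.connectedComponentsWithStats((m>0).astype(np.uint8),connectivity=4)
    q=l[int((seed[1]-y0+.5)*S),int((seed[0]-x0+.5)*S)]
    return (ce[q]+.5)/S-.5+np.array([x0,y0]), st[q][2:5]/np.array([S,S,S*S]), q
E
python3 - <<'E'
from h import *
s=robot.capture("scene");t=robot.capture("top")
names=["small","large","largest","medium","padV","pad_b","pad_c","padP"]
S=np.array([(163,64),(334,78),(541,114),(737,188),(153,263),(259,286),(369,310),(483,335)])/2.5+[160,140]
T=np.array([(719,313),(509,336),(260,357),(45,368),(575,106),(468,123),(361,139),(252,156)])/2.5+[160,100]
for n,a,b in zip(names,S,T):
    r=6 if "pad" not in n else 9
    u,A,q1=blob(s["image"],a,r=r);v,B,q2=blob(t["image"],b,r=r)
    X,e=tri(s,u,t,v); print(n,u.round(1),A.round(1),q1,v.round(1),B.round(1),q2,X.round(4),round(e,2))
E
```

```text
small [224.7 163.1] [ 13.   13.  106.6] 1 [447.9 224.5] [ 9.   8.6 60.5] 3 [ 0.4616 -0.2804  0.0898] 0.61
large [293.4 170.7] [ 7.5  4.8 27.3] 1 [363.1 233.9] [ 8.6  8.6 58.9] 3 [ 0.4425 -0.0905  0.1115] 0.12
largest [376.5 185. ] [ 8.   5.4 33.5] 2 [262.9 242.3] [ 9.   9.1 62.8] 3 [0.4279 0.1199 0.1254] 0.05
medium [454.4 214.9] [ 8.6  5.4 37.5] 2 [177.5 246.6] [ 9.1  8.6 61.3] 3 [0.4246 0.307  0.0973] 0.04
padV [220.8 244.8] [10.9  7.5 62.8] 1 [389.5 141.8] [10.8 10.2 84.8] 1 [ 0.6718 -0.171   0.0325] 0.04
pad_b [263.1 253.9] [10.9  7.9 67.4] 1 [346.7 148.5] [10.9 10.2 86.7] 1 [ 0.6568 -0.0667  0.0327] 0.04
pad_c [307.  263.5] [10.9  8.2 70.3] 1 [303.7 155.3] [10.9 10.2 87.3] 1 [0.6419 0.0374 0.0326] 0.04
padP [352.9 273.4] [11.2  8.5 75.1] 1 [260.4 162. ] [10.8 10.1 87.5] 1 [0.627  0.1415 0.0328] 0.03
```

Heights come out as 125, 111.5 and 97 mm for the caps and 33 mm for the pads, with 105 mm pitch, so these fit the text. The exception is the small cap, where the scene blob leaked. I'll redo that one and check IK for the jaws across the rail.

```bash
cat >> h.py <<'E'
from scipy.spatial.transform import Rotation as Ro
PADS={"largest":(.6718,-.171),"large":(.6568,-.0667),"medium":(.6419,.0374),"small":(.627,.1415)}
TOP={"largest":.126,"large":.112,"medium":.098,"small":.084}
pr=np.array([.9899,.1417,0])
def quat(sg):
    y=sg*pr; z=np.array([0,0,-1.]); x=np.cross(y,z); return Ro.from_matrix(np.c_[x,y,z]).as_quat()
E
python3 - <<'E'
from h import *
s=robot.capture("scene");t=robot.capture("top")
for r in(4,5):
  u,A,q1=blob(s["image"],(225.2,165.2),r=r);v,B,_=blob(t["image"],(447.6,225.2),r=6)
  X,e=tri(s,u,t,v);print(u.round(1),A.round(1),X.round(4),round(e,2),ray(t,v,.084).round(4))
pk={"largest":(.4279,.1199),"large":(.4425,-.0905),"medium":(.4246,.307),"small":tuple(X[:2])}
for n in pk:
  for sg in(1,-1):
    o=[]
    for p,h in((pk[n],0),(PADS[n],.034)):
      for z in (TOP[n]-.031+h,TOP[n]-.031+.19):
        q=robot.solve_ik([*p,z],quat(sg)); o.append(None if q is None else np.round(q,2).tolist())
    print(n,sg,o[0],o[1] is not None,o[2],o[3] is not None)
E
```

```text
[224.8 163.6] [ 9.   7.  47.1] [ 0.4616 -0.2806  0.088 ] 0.44 [ 0.4616 -0.281   0.084 ]
[224.8 162.9] [11.   8.  66.8] [ 0.4614 -0.2802  0.0904] 0.59 [ 0.4616 -0.281   0.084 ]
largest 1 [0.22, -0.03, 2.22, -0.0, 0.95, 0.07] True [-0.29, 0.38, 1.66, -0.0, 1.1, -0.43] True
largest -1 None False None False
large 1 [-0.26, 0.0, 2.22, -0.0, 0.92, -0.4] True [-0.14, 0.33, 1.75, -0.0, 1.06, -0.28] True
large -1 None False None False
medium 1 [0.58, 0.15, 2.08, -0.0, 0.91, 0.44] True [0.02, 0.32, 1.8, -0.0, 1.02, -0.12] True
medium -1 None False None False
small 1 [-0.59, 0.2, 2.06, -0.0, 0.88, -0.73] True [0.18, 0.33, 1.81, -0.0, 1.0, 0.04] True
small -1 [-0.59, 0.2, 2.06, -0.0, 0.88, 2.41] True None False
```

Small's xy is solid: the top-ray and triangulation agree within 1 mm. Its height still needs a second view, and I'll get that from the wrist camera on the way. Starting with the largest.

```bash
cat >> h.py <<'E'
PK={"largest":(.4279,.1199),"large":(.4425,-.0905),"medium":(.4246,.307),"small":(.4616,-.281)}
Q=quat(1)
def st(m): print(m,"t",round(robot.current_time_s(),2),"ee",np.round(robot.current_ee_pos(),4),"F",np.round(robot.current_wrist_force(),1),"gap",round(robot.current_finger_gap(),3))
def pick(n):
    zg=TOP[n]-.031; x,y=PK[n]
    robot.move_to([x,y,zg+.1],Q); robot.move_linear([x,y,zg],Q,speed=.12); st("at")
    robot.clamp(50); robot.pause(.1); st("clamped")
    robot.move_linear([x,y,zg+.02],Q,speed=.06); st("lift")
def place(n):
    zg=TOP[n]-.031; x,y=PK[n]; X,Y=PADS[n]
    robot.move_linear([x,y,zg+.19],Q,speed=.2)
    robot.move_linear([X,Y,zg+.19],Q,speed=.2)
    robot.move_linear([X,Y,zg+.05],Q,speed=.15); robot.pause(.1); st("over")
    robot.move_linear([X,Y,zg+.0345],Q,speed=.03); st("down")
def release(n):
    zg=TOP[n]-.031; X,Y=PADS[n]
    robot.gripper_open(); st("open"); robot.move_linear([X,Y,zg+.15],Q,speed=.15); st("up")
E
python3 - <<'E'
from h import *
pick("largest")
c=robot.capture("scene"); cv2.imwrite("pics/s1.png",c["image"][:,:,::-1])
E
```

```text
at t 4.19 ee [0.4286 0.12   0.0956] F [0.7 0.1 0.2] gap 1.003
clamped t 5.25 ee [0.4284 0.12   0.0951] F [ 2.7  1.  -1.1] gap 0.303
lift t 5.73 ee [0.4279 0.1199 0.1153] F [-0.7 -0.1 -5.8] gap 0.307
```

View pics/s1.png

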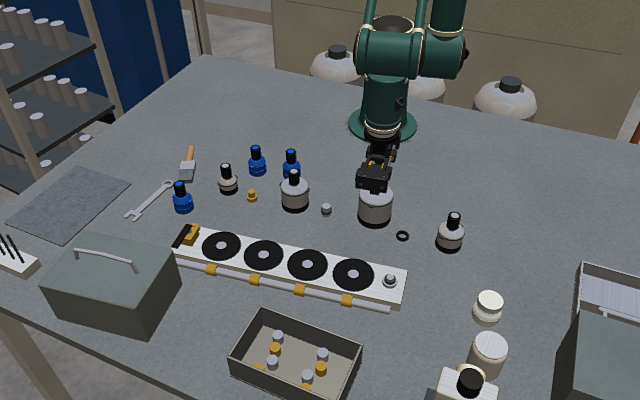

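The gap is 27 mm on a 28 mm cap and the weight is about 6 N, so the largest is held (375,200). Now placing it.

```bash
python3 - <<'E'
from h import *
place("largest")
release("largest")
c=robot.capture("scene"); cv2.imwrite("pics/s2.png",c["image"][:,:,::-1])
E
```

```text
over t 10.02 ee [ 0.6731 -0.1713  0.147 ] F [-0.6 -0.3 -6.3] gap 0.306
down t 10.68 ee [ 0.6716 -0.171   0.1292] F [-0.   0.3 -5.6] gap 0.307
open t 11.68 ee [ 0.6718 -0.171   0.1294] F [0.8 0.1 0.9] gap 0.995
up t 12.6 ee [ 0.6711 -0.1708  0.2437] F [ 0.4 -0.8 -0.3] gap 1.003
```

View pics/s2.png

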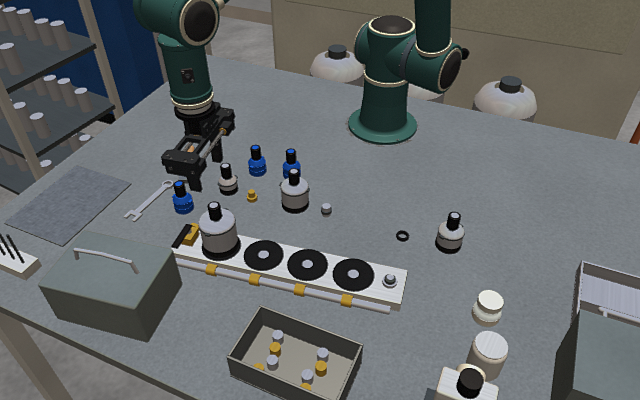

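Largest stands on the valve pad at (219,232). Next large, then medium, with a grip check between steps.

```bash
sed -i 's/robot.move_to(\[x,y,zg+.1\],Q)/robot.move_to([x,y,zg+.14],Q)/' h.py; python3 - <<'E'
from h import *
for n in("large","medium"):
    print(n); pick(n)
    assert .25<robot.current_finger_gap()<.36
    place(n); assert .25<robot.current_finger_gap()<.36
    release(n)
    c=robot.capture("scene"); cv2.imwrite(f"pics/s_{n}.png",c["image"][:,:,::-1])
E
```

```text
large
at t 14.93 ee [ 0.4433 -0.0907  0.0817] F [ 0.  -0.2  0.2] gap 0.997
clamped t 15.99 ee [ 0.4428 -0.0905  0.0811] F [ 1.5  0.6 -0.5] gap 0.299
lift t 16.48 ee [ 0.4427 -0.0906  0.1015] F [-0.5  0.5 -4.1] gap 0.304
over t 19.88 ee [ 0.658  -0.0669  0.1328] F [ 0.1  0.5 -4.4] gap 0.306
down t 20.55 ee [ 0.6566 -0.0667  0.1152] F [-0.6  0.7 -3.8] gap 0.304
open t 21.55 ee [ 0.6568 -0.0667  0.1155] F [-0.5 -0.2  1.1] gap 1.002
up t 22.47 ee [ 0.6561 -0.0666  0.2298] F [-0.3  0.4 -1. ] gap 1.0
medium
at t 25.45 ee [0.4253 0.3075 0.0679] F [ 0.  -0.5  0.2] gap 1.001
clamped t 26.51 ee [0.4248 0.3071 0.067 ] F [ 0.  -0.2 -2.2] gap 0.304
lift t 26.99 ee [0.4248 0.3072 0.0876] F [ 0.   0.1 -3.4] gap 0.303
over t 31.06 ee [0.6432 0.0374 0.1188] F [ 0.1  0.6 -3.4] gap 0.303
down t 31.73 ee [0.6418 0.0374 0.1012] F [ 0.2 -0.9 -2.7] gap 0.305
open t 32.73 ee [0.6419 0.0374 0.1015] F [ 0.6  0.4 -0.5] gap 1.003
up t 33.64 ee [0.6411 0.0374 0.2158] F [-0.2 -0.4 -0.1] gap 0.998
```

View pics/s_medium.png

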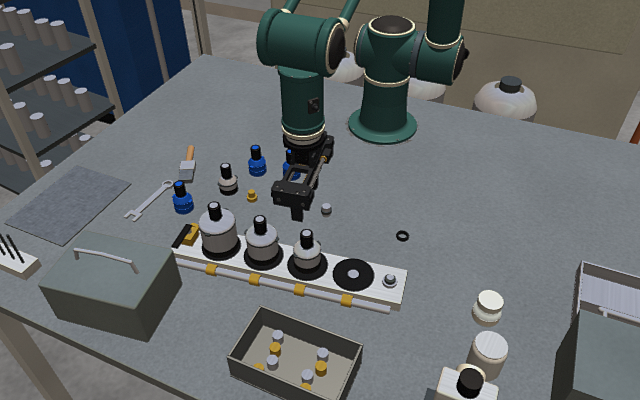

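Three stand in order at (217,230), (262,242), (307,255). Now two wrist views over the small steel pot to confirm which it is and how high.

```bash
python3 - <<'E'
from h import *
import pickle
cs=[]
for i,(dx,dy) in enumerate(((-.04,-.02),(.06,-.07))):
    robot.move_to([.4616+dx,-.281+dy,.24],Q); robot.pause(.2)
    c=robot.capture("wrist"); cs.append(c); print(proj(c,[.4616,-.281,.084]).round(1))
    cv2.imwrite(f"pics/w{i}.png",c["image"][:,:,::-1])
cv2.imwrite("pics/w.png",cv2.resize(np.vstack([c["image"][:,:,::-1] for c in cs]),None,fx=.75,fy=.75))
pickle.dump(cs,open("cs.pkl","wb")); print(robot.current_time_s())
E
```

```text
[374.  171.9]
[265.6  94.5]
36.2167
```

View pics/w.png

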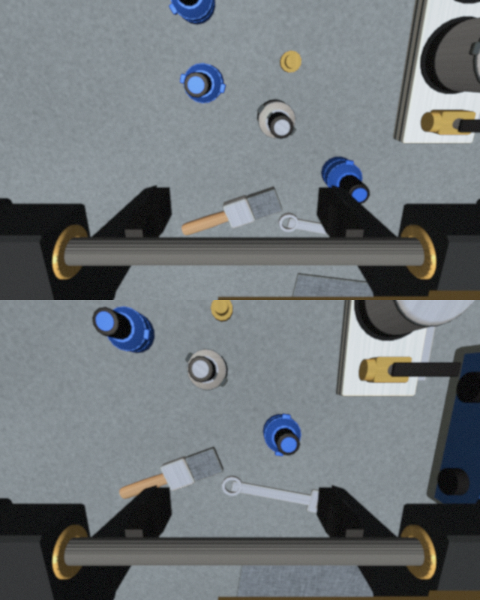

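The steel small pot is at (374,170) in the first view and (268,94) in the second, close to the predictions. The blue ones are well apart from it. Triangulating, with an enlarged crop.

```bash
python3 - <<'E'
from h import *
import pickle
cs=pickle.load(open("cs.pkl","rb"))
a,A,_=blob(cs[0]["image"],(375,170),r=13);b,B,_=blob(cs[1]["image"],(270,92),r=13)
print(a,A,b,B,tri(cs[0],a,cs[1],b))
cv2.imwrite("pics/wc.png",cv2.resize(cs[1]["image"][50:150,200:420,::-1],None,fx=3.5,fy=3.5,interpolation=cv2.INTER_CUBIC))
E
```

```text
[375.4543532  169.49527229] [ 21.5       21.125    358.796875] [266.92094252  91.68611448] [ 21.625    24.125   425.71875] (array([ 0.46247781, -0.27871377,  0.08410876]), np.float64(0.039942758530167995))
```

View pics/wc.png

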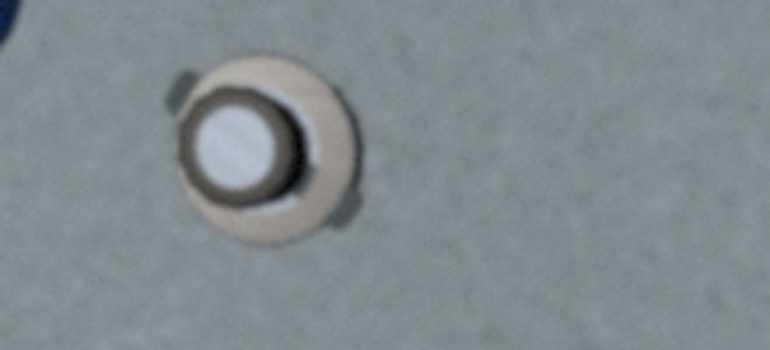

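The crop shows a stainless body with a black cap. Height is 84.1 mm, matching the small pot, and xy agrees within 2.3 mm. Picking and placing it.

```bash
python3 - <<'E'
from h import *
PK["small"]=(.462,-.280)
pick("small")
assert .25<robot.current_finger_gap()<.36
place("small"); assert .25<robot.current_finger_gap()<.36
release("small")
robot.move_to([.45,.30,.3],Q); robot.pause(.5)
s=robot.capture("scene");t=robot.capture("top"); 
import pickle; pickle.dump((s,t),open("fin.pkl","wb"))
a=cv2.resize(s["image"][170:310,160:420,::-1],None,fx=2.2,fy=2.2,interpolation=cv2.INTER_CUBIC)
b=cv2.resize(t["image"][90:210,190:450,::-1],None,fx=2.2,fy=2.2,interpolation=cv2.INTER_CUBIC)
cv2.imwrite("pics/fin.png",np.vstack([a,b])); st("end")
E
```

```text
at t 38.03 ee [ 0.4627 -0.2805  0.0539] F [ 0.3 -0.5  0.5] gap 0.998
clamped t 39.09 ee [ 0.4621 -0.28    0.0529] F [ 0.8  0.4 -1.7] gap 0.307
lift t 39.58 ee [ 0.4623 -0.2803  0.0737] F [ 0.9 -0.8 -1.3] gap 0.306
over t 44.17 ee [0.6282 0.1418 0.1047] F [ 0.1  0.6 -1.9] gap 0.304
down t 44.84 ee [0.6269 0.1415 0.0872] F [-0.4 -0.6 -1.8] gap 0.307
open t 45.84 ee [0.627  0.1415 0.0875] F [-0.   0.3  0.3] gap 1.009
up t 46.76 ee [0.6263 0.1413 0.2019] F [ 0.2  0.1 -0.3] gap 0.997
end t 48.37 ee [0.4501 0.2999 0.3   ] F [0.5 0.4 0.5] gap 0.997
```

View pics/fin.png

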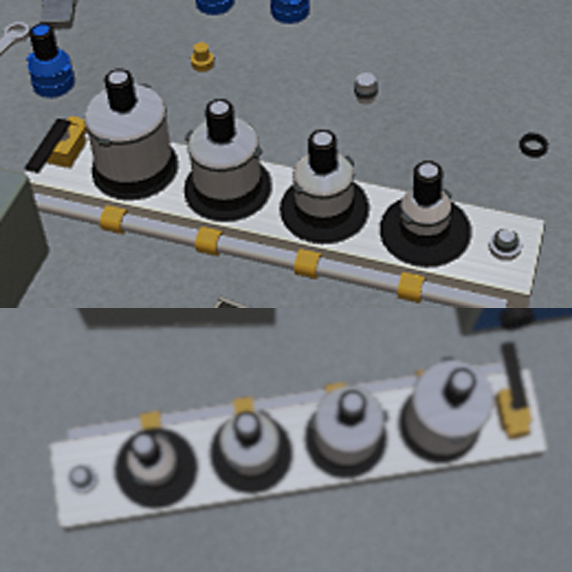

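All four stand upright in descending order from the valve, in the picture (125,135) to (425,200). Measuring the cap tops against the pads.

```bash
python3 - <<'E'
from h import *
import pickle
s,t=pickle.load(open("fin.pkl","rb"))
S=dict(zip(PADS,np.array([(119,77),(219,107),(323,137),(427,169)])/2.2+[160,170]))
T=dict(zip(PADS,np.array([(463,380),(353,400),(249,425),(145,443)])/2.2+[190,90]-np.array([0,140])))
for n in PADS:
    o=[]
    for r in(5,6):
        u,A,_=blob(s["image"],S[n],r=r);v,B,_=blob(t["image"],T[n],r=r)
        X,e=tri(s,u,t,v); o+=[A[2].round(),B[2].round(),((X-[*PADS[n],TOP[n]+.034])*1000).round(1),round(float(e),2), ((ray(t,v,TOP[n]+.034)[:2]-PADS[n])*1000).round(1)]
    print(n,*o)
E
```

```text
largest 39.0 51.0 [-0.6 -0.6 -0.9] 0.11 [-1.1 -0.2] 84.0 57.0 [-2.7  0.5  4.4] 0.11 [-1.1 -0.2]
large 40.0 52.0 [-0.5 -0.3 -0.9] 0.09 [-0.9 -0. ] 41.0 53.0 [-0.4 -0.2 -0.8] 0.08 [-0.8 -0. ]
medium 43.0 56.0 [-0.4 -0.5 -0.9] 0.01 [-0.7 -0.5] 44.0 59.0 [-0.4 -0.5 -0.9] 0.0 [-0.7 -0.5]
small 45.0 53.0 [-0.2 -0.9 -0.7] 0.05 [-0.4 -1.1] 47.0 57.0 [-0.2 -0.9 -0.8] 0.03 [-0.4 -1.1]
```

All four are within about 1.2 mm of their pad centres, with heights 1 mm or less off. The one outlier, largest at r=6, has a leaked blob (area 84 instead of 39). Handing in.

```bash
python3 -c "
from station import robot
robot.finish_job(); print(robot.current_time_s())"
```

```text
the job is handed in; nothing more can be done
the job is handed in; nothing more can be done
```

All four stainless pots stand on the rail in order of size and the job is handed in, at about 48 s of the 115 s allowed. From the valve end they run largest, large, medium and small, with the smallest next to the plug. The three blue look-alikes were not touched.

- **Final checks:** in both fixed cameras all four stand upright. The cap tops are within about 1.2 mm of the pad centres, and their heights within 1 mm of what they should be. The gripper is open and clear of everything, and the wrist force is near zero.
- **Checks that disagreed:** the small pot's first height read 88–90 mm, because its cap top blended into the background in the scene image. Two wrist views gave 84.1 mm, and its position agreed within 2.3 mm. In the last check, one reading of the largest pot was off by 4.4 mm in height for the same reason; a tighter image window gave −0.9 mm.

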